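# Comb two sample tubes straight in their trough tray

### The job

Two loose sample tubes lie askew across the ridges of the grey trough tray. Take the orange rake by its grip from its black rest, let its teeth down over the ridges at mid-tray, each tube's middle in a gap between teeth, and comb along the troughs, to one end and then straight back to the other, so that both tubes turn parallel and drop into the troughs. Then set the rake back on its rest and let go; never touch the tubes with the fingers.

Things in the scene. Friction and masses are not known exactly. Their poses are not given: they have to be found in the camera images.
- tray: grey tray, fixed, 170 (x) x 158 (y) mm. Origin: centre of its underside, z up. Three troughs along its x at y = -36, 0, +36 mm, floor at z = 5 mm, 27 mm wide at the top, 20 at the floor. Four flat ridges, 9 mm wide, tops at z = 16 mm, at y = -54, -18, 18, 54 mm. End walls (x = +-85) 15 mm high: teeth can pass over; side rims (y = +-75 to 79) 22 mm high. Tubes start over the troughs at y = +-36 mm
- rest: black rest for the rake, fixed, 66 (x) x 124 (y) x 30 mm. Origin: centre of its underside, z up. Two rails along its y axis, tops at z = 30 mm, with a slot 20 mm wide between them, open at both ends, floor at z = 6 mm. The rake's bar lies on both rails, its teeth hanging in the slot
- rake: orange rake, loose, 105 to 210 g, on the rest with its axes along the rest's, tips 6 mm above the rest's underside. Origin: middle of the row of tooth tips, z up. Four teeth, 9 mm thick, 24 long, at y = -54, -18, 18, 54 mm. Bar 36 (x) x 128 (y) mm at z = 24 to 34; upright grip 26 (x) x 32 (y) mm at z = 34 to 91. To comb: tips 3 to 5 mm over the ridge tops, rake x along tray x, move from mid-tray along tray x to one end, then back to the other
- rake_grip (a point): middle of the rake's upright grip, where to take it: 68 mm above the tooth tips; axes as the rake's.
- tube_purple: stoppered sample tube with a purple cap, loose in the tray: 90 mm long, glass 13 mm thick, cap (last 18 mm) 16 mm thick, 12 g. Origin: centre of the round bottom end; z along the tube to the cap (lies level). Starts askew on the ridge tops, 24 to 30 degrees off the troughs, its middle within 5 mm of an outer trough's centre line and 10 mm of the tray's mid-length
- tube_blue: stoppered sample tube with a light blue cap, loose in the tray: 90 mm long, glass 13 mm thick, cap (last 18 mm) 16 mm thick, 12 g. Origin: centre of the round bottom end; z along the tube to the cap (lies level). Starts askew on the ridge tops, 24 to 30 degrees off the troughs, its middle within 5 mm of an outer trough's centre line and 10 mm of the tray's mid-length
- tube_purple_mid (a point): point on the purple-capped tube's axis, 45 mm from its bottom end (mid-length); axes as the tube's.
- tube_blue_mid (a point): point on the blue-capped tube's axis, 45 mm from its bottom end (mid-length); axes as the tube's.

How it is judged (in metres and radians):
On the way:
1. the rake is lowered over the tray, its teeth among the tubes (x of rake in the frame of tray between -0.085 and 0.085 m and y of rake in the frame of tray between -0.03 and 0.03 m and z of rake in the frame of tray below 0.028 m), for 0.2 s.
At the end, for the whole second after the job is handed in: Both tubes rest in troughs: parallel within 10 degrees, middles within 10 mm of a trough's centre line, within 45 mm of mid-tray, axis 5 to 17 mm above the tray's underside. The rake hangs at rest on its rest, upright within 10 degrees, centred within 20 mm, tips under 12 mm above its underside (z of tube_purple_mid in the frame of tray between 0.005 and 0.017 m and x of tube_purple_mid in the frame of tray between -0.045 and 0.045 m and angle between the z axis of each of tube_purple, tube_blue and the x axis of tray, either way round below 0.175 rad and (y of tube_purple_mid in the frame of tray between -0.046 and -0.026 m or y of tube_purple_mid in the frame of tray between -0.01 and 0.01 m or y of tube_purple_mid in the frame of tray between 0.026 and 0.046 m) and linear speed of each of tube_purple, tube_blue, rake below 0.02 m/s and z of tube_blue_mid in the frame of tray between 0.005 and 0.017 m and x of tube_blue_mid in the frame of tray between -0.045 and 0.045 m and (y of tube_blue_mid in the frame of tray between -0.046 and -0.026 m or y of tube_blue_mid in the frame of tray between -0.01 and 0.01 m or y of tube_blue_mid in the frame of tray between 0.026 and 0.046 m) and horizontal distance between rake and rest below 0.02 m and z of rake in the frame of rest below 0.012 m and angle between rake's own z axis and vertical below 0.175 rad); the robot touches nothing.
It fails at once if the fingers touch a tube (contact force between the fingers and tube_purple above 0.5 N or contact force between the fingers and tube_blue above 0.5 N).
It also fails if it takes over 54 s, if anything falls off the work surface, if the arm or the gripper's body presses on something with over 40 N, if the wrist force passes 120 N, or if a joint passes its speed limit or range.

### The arm

A 6-joint arm with a two-finger parallel gripper is mounted at the origin on a cart in front of the work surface, level with it; the furniture and walls round the work are solid. World frame = base frame: x ahead of the robot, y to its left, z up, the work surface at z = 0. Lengths are in mm, angles in rad, forces in N, time in s.
With the tool pointing down it reaches from about 300 to 750 mm from the base axis. Payload 8.5 kg.
Tool frame: the origin (TCP) lies between the finger pads; the fingertips stand ahead of it and the grasp point (between the pads) lies 5 mm behind it (bot.tip_reach is the x of the fingertips in the tool frame, in mm); x points along the fingers, y is the direction in which the jaws open and shut, and the axes are right-handed (so a half turn about x gives the same grasp; the last joint's range is limited). The gripper opens to 88 mm and grips with 3 to 60 N. Pads are 18 mm wide; open, the fingers measure 123 mm over their backs; the gripper's body (75 mm by 187 mm) begins 45 mm behind the grasp point.
Start: joints at [-1.526, 0.381, 1.297, -0, 1.464, -0.215], TCP at [141.283, -531.526, 252.748] pointing down, gripper open.
Joint ranges: [-3.11, 3.11], [-0.89, 2.33], [0.22, 2.48], [-1.42, 4.56], [0.17, 2.85], [-2.88, 2.88]. Speed limits (rad/s): [2.39, 2.39, 3.14, 3.14, 3.14, 3.14].

### API

Orientations are given as a rotation vector (axis times angle).
In Python, from cell import telemetry, read_camera, bot gives the robot as it stands.
- The arm moves only by the tool drive_tool, never from a script. Its argument "rows" is a list of rows, each a list of 3 entries, a list of its own where there are three numbers: the shift along the world's x, y, z in m, then the turn, a rotation vector about the world's x, y, z in degrees, then the closure, from 0 (fully open) to 1 (shut). A call has 1 to 20 rows; each row shifts and turns the commanded pose from where the row before left it; what a row does not reach is not made up. A row lasts 1/12 s, in which the tool goes at most 41.7 mm and 7.16 degrees, less where a joint would pass 70% of its speed; a pose out of reach is approached as far as the arm can. A call with a gripper value outside its range is refused whole. The fingers move at their own pace and stop on an object; "grip_force" is the grip in N (left out, the last holds). Time passes only in rows, so rows that do not move let the fingers close. It gives the time, the measured TCP pose, the force and the opening at its end, in the units of the state.
- telemetry.state(): the state, without advancing time (a new reading comes with each control period).
- read_camera(name): name is "scene" or "top"; returns a dict with "img" (384x512x3 uint8, blue, green, red), "depth" (384x512 float32, mm along the optical axis (not along the pixel's ray), 0 where there is no reading), "mtx" (3x3 intrinsics, pixels), "D" ([k1, k2, p1, p2, k3] as OpenCV has them; the pictures are not rectified), "eye" and "orientation" of the camera in the world. Camera axes: x right, y down, z forward; pixel columns grow to the right and rows downward; lengths in mm; the calibration is good to about 2 mm. A picture is of the moment at which its call begins.
- bot.close_job(): hands the job in, once; it reports no verdict.
The state is a dict: "time_s": time; "q": joint angles; "qd": joint speeds; "effort": joint torques, N m; "tcp_pos": TCP position; "tcp_rot": TCP orientation; "force": force on the tool from outside, world axes, zero at the start; "torque": the same for the moment, N m; "opening": finger opening in mm.
Only numpy, scipy, OpenCV 4.12 (cv2) and the standard library are available. Lean on these libraries where they do the work, as an engineer would, in place of code of your own. Each camera call takes 0.05 s, during which the arm holds its last target.

## Working session

There is one attempt and no reset: what is moved stays moved. The work goes in short steps, Python scripts to look and compute and a tool call to move; the robot and the scene stay as the last step left them, time stands still between calls to the robot, and variables do not carry over. Pictures are saved under pics/ and viewed, and the job is handed in when it is done.

Besides the shell and the picture viewer there is one more tool, called after "Call:" as name([rows], argument=value, ...), one row to a line, values as JSON. drive_tool: Moves the arm, as the interface text tells. Its arguments: {"type":"object","properties":{"rows":{"type":"array"},"grip_force":{"type":"number"}},"required":["rows"]}

```bash
mkdir -p pics; ls
python3 - <<'E'
from cell import telemetry, read_camera, bot
import cv2,pickle,numpy as np
d={}
for n in("scene","top"):
    c=read_camera(n); d[n]=c; cv2.imwrite(f"pics/{n}0.png",c["img"]); print(n,c["mtx"],c["D"],c["eye"],c["orientation"])
pickle.dump(d,open("d0.pkl","wb"))
s=telemetry.state();print(s); print(bot.tip_reach)
E
```

```text
pics
scene [[493.49953788   0.         253.82335617]
 [  0.         493.49953788 187.83126799]
 [  0.           0.           1.        ]] [0.01388887 0.         0.         0.         0.        ] [-350.10374376 -534.18537261  608.45728825] [-1.85268219  1.01379336 -0.60121235]
top [[442.18946709   0.         252.13043453]
 [  0.         442.18946709 190.85443998]
 [  0.           0.           1.        ]] [-0.04744058  0.          0.          0.          0.        ] [432.62397146   8.39047428 932.32209281] [-2.17236002  2.19737582 -0.06017048]
{'time_s': 0.1, 'q': array([-1.52629966e+00,  3.81129934e-01,  1.29818593e+00, -3.17181605e-05,
        1.46358968e+00, -2.15301891e-01]), 'qd': array([-0.00012369, -0.00039916, -0.00221667,  0.00078104,  0.00204008,
        0.00078975]), 'effort': array([ 2.73232603e-03, -4.38656545e+01, -2.24912596e+01,  7.14249071e-02,
        3.41933488e-02, -7.12213341e-05]), 'tcp_pos': array([ 141.26556702, -531.2978679 ,  252.19846858]), 'tcp_rot': array([ 2.08350672,  0.27354828, -2.08333743]), 'force': array([-0.25561204, -0.11337706, -0.53499534]), 'torque': array([-0.03126297, -0.03323098, -0.0098326 ]), 'opening': 88.20509112613858}
14.0
```

View pics/scene0.png

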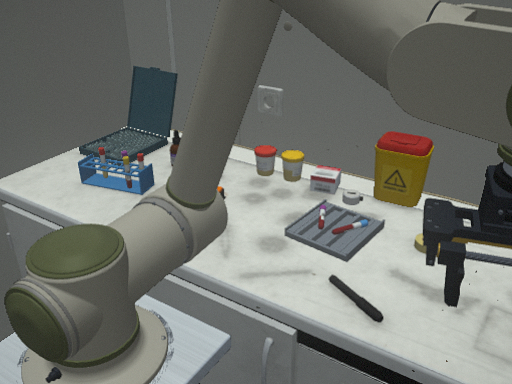

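View pics/top0.png

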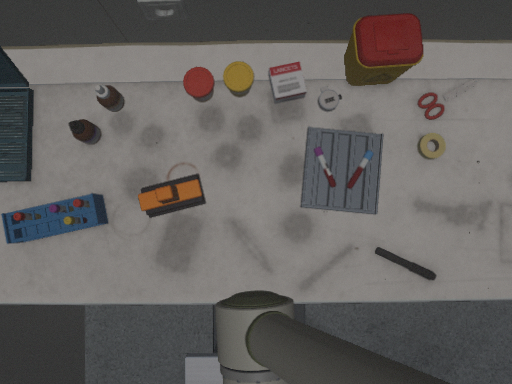

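The scene view shows the tray at about (335,230) with both tubes, but the arm hides the rake. The top view shows the orange rake on its black rest at (172,195). The tray is at (342,170), with the purple tube at (325,168) and the blue tube at (360,168). I'll measure from the top view first.

```bash
cat > h.py <<'E'
import cv2,numpy as np
from scipy.spatial.transform import Rotation as R
def ray(c,uv):
    uv=np.asarray(uv,float).reshape(-1,1,2)
    n=cv2.undistortPoints(uv,np.array(c["mtx"]),np.array(c["D"])).reshape(-1,2)
    d=np.c_[n,np.ones(len(n))]
    return d@R.from_rotvec(c["orientation"]).as_matrix().T
def onplane(c,uv,z):
    r=ray(c,uv); e=np.array(c["eye"]); return e+r*((z-e[2])/r[:,2])[:,None]
def cloud(c,mask):
    v,u=np.nonzero(mask&(c["depth"]>0)); return np.array(c["eye"])+ray(c,np.c_[u,v])*c["depth"][v,u][:,None]
def project(c,P):
    M=R.from_rotvec(c["orientation"]).as_matrix().T
    return cv2.projectPoints(np.asarray(P,float).reshape(-1,3),cv2.Rodrigues(M)[0],-M@np.array(c["eye"]),np.array(c["mtx"]),np.array(c["D"]))[0].reshape(-1,2)
def hsv(c): return cv2.cvtColor(c["img"],cv2.COLOR_BGR2HSV)
def box(uv):
    return cv2.minAreaRect(np.asarray(uv,np.float32))
E
python3 - <<'E'
import pickle; from h import *
d=pickle.load(open("d0.pkl","rb")); c=d["top"]; H=hsv(c)
big=cv2.resize(c["img"][110:230,120:400],None,fx=2.8,fy=2.8,interpolation=cv2.INTER_CUBIC);cv2.imwrite("pics/top0z.png",big)
U,V=np.meshgrid(np.arange(512),np.arange(384))
reg=(U>125)&(U<215)&(V>165)&(V<225)
org=reg&(H[...,0]>5)&(H[...,0]<22)&(H[...,1]>150)&(H[...,2]>80)
P=cloud(c,org)
print("orange z pct",np.percentile(P[:,2],[2,10,25,50,75,90,98]))
for lo,hi in((40,60),(80,110)):
    Q=P[(P[:,2]>lo)&(P[:,2]<hi)]; print(lo,len(Q),np.median(Q[:,2]),cv2.minAreaRect(Q[:,:2].astype(np.float32)),Q[:,:2].mean(0))
blk=reg&(H[...,2]<60); P=cloud(c,blk); P=P[(P[:,2]>22)&(P[:,2]<38)];print("rest",len(P),np.median(P[:,2]),cv2.minAreaRect(P[:,:2].astype(np.float32)))
reg=(U>290)&(U<395)&(V>118)&(V<222)
P=cloud(c,reg);print("tray z",np.percentile(P[:,2],[2,10,25,50,75,90,98]))
print(np.histogram(P[:,2],bins=np.arange(-4,40,2)))
Q=P[(P[:,2]>11)&(P[:,2]<26)];print("tray",cv2.minAreaRect(Q[:,:2].astype(np.float32)))
print(H[170,340],H[130,342],H[168,326],H[175,355],H[152,318],H[154,369],H[115,342])
E
```

```text
orange z pct [35.50495722 36.9955826  38.13590951 39.51460822 41.90065095 95.89660894
 97.90553633]
40 184 40.743182276403616 ((484.5477294921875, 183.5772705078125), (34.006046295166016, 125.0124740600586), 13.311766624450684) [484.75195791 181.79191141]
80 212 95.73019644891468 ((484.2589416503906, 184.10670471191406), (25.140607833862305, 31.251197814941406), 14.16756534576416) [484.06694318 183.3789631 ]
rest 504 28.867942307556802 ((485.6659851074219, 180.6639862060547), (56.43750762939453, 121.675537109375), 13.732539176940918)
tray z [-4.13902663 -2.53574548 -0.94090818  3.36246053 14.03539373 17.02005216
 28.66256808]
(array([1304, 2025, 1186,  893,  766,  239,  124,  296,  911, 1261,  509,
        171,  147,   72,   95,  163,  163,   83,   26,    2,    0]), array([-4, -2,  0,  2,  4,  6,  8, 10, 12, 14, 16, 18, 20, 22, 24, 26, 28,
       30, 32, 34, 36, 38]))
tray ((533.6998291015625, -172.22103881835938), (157.84671020507812, 170.44381713867188), 83.79170989990234)
[109  29  98] [75  5 96] [  8  18 114] [178 139  77] [152 115  93] [104 120 121] [ 10  12 132]
```

View pics/top0z.png

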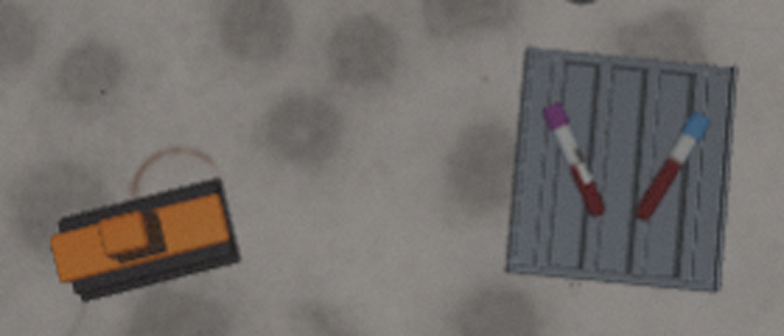

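Run:
```python
import pickle; from h import *
d=pickle.load(open("d0.pkl","rb"))
def tri(a,b):
    (c1,p1),(c2,p2)=a,b; r1=ray(c1,[p1])[0];r2=ray(c2,[p2])[0];e1,e2=np.array(c1["eye"]),np.array(c2["eye"])
    s=np.linalg.lstsq(np.c_[r1,-r2],e2-e1,rcond=None)[0];A=e1+s[0]*r1;B=e2+s[1]*r2;return (A+B)/2,np.linalg.norm(A-B)
T=np.array([533.7,-172.2]);yaw=np.radians(-6.2);Rt=np.array([[np.cos(yaw),-np.sin(yaw)],[np.sin(yaw),np.cos(yaw)]])
cent={}
for n,reg in(("top",(295,120,390,220)),("scene",(285,195,385,260))):
    c=d[n];H=hsv(c).astype(int);m=np.zeros(H.shape[:2],bool);m[reg[1]:reg[3],reg[0]:reg[2]]=1
    for nm,k in(("pur",(H[...,0]>135)&(H[...,0]<165)&(H[...,1]>80)),("blu",(H[...,0]>95)&(H[...,0]<112)&(H[...,1]>90)),("red",((H[...,0]>168)|(H[...,0]<6))&(H[...,1]>110))):
        nn,l,st,ce=cv2.connectedComponentsWithStats((m&k).astype(np.uint8))
        for i in range(1,nn):
            if st[i,4]>12:
                cent[n,nm,len([1 for q in cent if q[:2]==(n,nm)])]=ce[i]; print(n,nm,st[i],ce[i])
                if n=="top": w=onplane(c,[ce[i]],23)[0]; print("   world",w,"tray",(w[:2]-T)@Rt)
for nm in("pur","blu"):
    P,e=tri((d["top"],cent["top",nm,0]),(d["scene",][0] if 0 else d["scene"],cent["scene",nm,0]));print(nm,P,e,(P[:2]-T)@Rt)
# tubes by depth above tray
c=d["top"];U,V=np.meshgrid(np.arange(512),np.arange(384));m=(U>308)&(U<378)&(V>140)&(V<200)
v,u=np.nonzero(m);P=np.array(c["eye"])+ray(c,np.c_[u,v])*c["depth"][v,u][:,None]
k=P[:,2]>19.5;P=P[k];L=(P[:,:2]-T)@Rt
for s in(1,-1):
    Q=L[(L[:,1]*s>12)&(L[:,1]*s<70)&(abs(L[:,0])<60)]; Z=P[(L[:,1]*s>12)&(L[:,1]*s<70)&(abs(L[:,0])<60)]
    print(s,len(Q),np.percentile(Z[:,2],[5,50,95]),cv2.minAreaRect(Q.astype(np.float32)))
# ridges: depth profile across tray y
m=(U>290)&(U<395)&(V>118)&(V<222);P=cloud(c,m);L=(P[:,:2]-T)@Rt
k=(abs(L[:,0])>50)&(abs(L[:,0])<78)
for y in range(-84,86,3):
    q=P[k&(abs(L[:,1]-y)<1.5),2];print(y,round(np.median(q),1),end="; ")
print()
for x in range(-94,96,3):
    q=P[(abs(L[:,1])<9)&(abs(L[:,0]-x)<1.5),2];print(x,round(np.median(q),1),end="; ")
# bin
m=(U>340)&(U<425)&(V>5)&(V<95);P=cloud(c,m);P=P[P[:,2]>60];print("\nbin",P.min(0),P.max(0))
m=(U>180)&(U<310)&(V>55)&(V<105);P=cloud(c,m);P=P[P[:,2]>30];print("jars",P.min(0),P.max(0))
b=c["img"][115:225,290:400];cv2.imwrite("pics/tray0.png",cv2.resize(b,None,fx=5,fy=5,interpolation=cv2.INTER_CUBIC))
```

```text
top pur [314 147   9   9  50] [318.08 151.04]
   world [ 571.71480515 -121.73130232   23.        ] tray [32.34186836 54.27907891]
top blu [364 150   9  10  58] [368.34482759 154.4137931 ]
   world [ 563.53487041 -226.00153674   23.        ] tray [ 35.47089648 -50.26470283]
top red [348 168  14  20 105] [354.52380952 177.28571429]
   world [ 516.23374507 -195.94362876   23.        ] tray [-14.79979757 -25.4910957 ]
top red [325 171  10  15  57] [330.49122807 179.68421053]
   world [ 511.83197979 -146.0918014    23.        ] tray [-24.559782    23.59375871]
scene pur [320 205   6   4  20] [322.6 206.5]
scene blu [360 219   8   8  45] [363.91111111 222.33333333]
scene red [319 217   5  12  43] [320.69767442 222.93023256]
scene red [333 225  20   9  77] [342.19480519 228.54545455]
pur [ 571.09402094 -121.67831146   31.91724545] 2.8059602817105604 [31.71899215 54.26471554]
blu [ 563.76538522 -226.4368495    26.91502414] 3.1618403852160455 [ 35.7470765  -50.67257398]
1 281 [23.32679497 27.92928059 31.98743398] ((2.0475921630859375, 38.713470458984375), (84.035400390625, 39.17144775390625),
[... 707 characters left out ...]
-85 9.5; -82 14.6; -79 13.4; -76 3.3; -73 3.4; -70 4.3; -67 4.2; -64 3.6; -61 4.1; -58 4.2; -55 3.0; -52 4.5; -49 3.5; -46 3.9; -43 4.3; -40 3.6; -37 2.8; -34 4.0; -31 3.7; -28 3.6; -25 3.4; -22 2.5; -19 4.1; -16 3.8; -13 3.0; -10 3.7; -7 4.1; -4 4.4; -1 3.3; 2 3.9; 5 4.0; 8 4.4; 11 3.0; 14 3.6; 17 3.6; 20 3.6; 23 4.0; 26 3.3; 29 3.3; 32 3.7; 35 3.0; 38 3.6; 41 3.8; 44 4.5; 47 4.0; 50 3.9; 53 3.6; 56 2.9; 59 3.2; 62 3.3; 65 3.9; 68 3.7; 71 4.6; 74 4.2; 77 12.8; 80 13.4; 83 13.5; 86 -1.3; 89 -1.4; 92 -1.8; 95 -1.5; 
bin [ 706.64064029 -338.05708656   60.00694004] [ 821.01986887 -151.72486982  165.33068265]
jars [676.11806112 -96.02571221  30.01790257] [755.68577472 151.59230531  74.9348616 ]
  return _methods._mean(a, axis=axis, dtype=dtype,
  ret = ret.dtype.type(ret / rcount)
```

Run:
```python
from h import *
print(R.from_rotvec([2.08350672,0.27354828,-2.08333743]).as_matrix().round(3))
```

```text
[[-0.     0.257 -0.966]
 [ 0.001 -0.966 -0.257]
 [-1.    -0.001 -0.   ]]
```

The tray is centred at about (533.5, -172) with a yaw of -6.2°. The grip is at (484.3, 184) with a yaw of about 13.6°, so the jaws already line up with the rake's y axis. The tube mids in tray coordinates are purple (0.6, 37) and blue (3, -34). I'll move over the rake next, which should also clear the scene camera's view.

Call:
drive_tool([
  [[0.015,0.025,0],[0,0,0],0],
  [[0.015,0.03,0],[0,0,0],0],
  [[0.015,0.03,0],[0,0,0],0],
  [[0.015,0.03,0],[0,0,0],0],
  [[0.015,0.03,0],[0,0,0],0],
  [[0.015,0.03,0],[0,0,0],0],
  [[0.015,0.03,0],[0,0,0],0],
  [[0.015,0.03,0],[0,0,0],0],
  [[0.015,0.03,0],[0,0,0],0],
  [[0.015,0.03,0],[0,0,0],0],
  [[0.015,0.03,0],[0,0,0],0],
  [[0.015,0.03,0],[0,0,0],0],
  [[0.015,0.03,0],[0,0,0],0],
  [[0.015,0.03,0],[0,0,0],0],
  [[0.015,0.03,0],[0,0,0],0],
  [[0.015,0.03,0],[0,0,0],0],
  [[0.015,0.03,0],[0,0,0],0],
  [[0.015,0.03,0],[0,0,0],0],
])

```text
time_s: 1.6
tcp_pos: [411.6, 5.3, 252.7]
tcp_rot: [2.083, 0.272, -2.083]
force: [-0.1, -0.9, 0.2]
opening: 88.5
```

Run:
```python
from cell import telemetry, read_camera
import cv2,pickle
c=read_camera("scene");pickle.dump(c,open("s1.pkl","wb"));cv2.imwrite("pics/scene1.png",c["img"])
print(telemetry.state()["tcp_pos"])
```

```text
[413.01962338   9.08224157 252.64536487]
```

View pics/scene1.png

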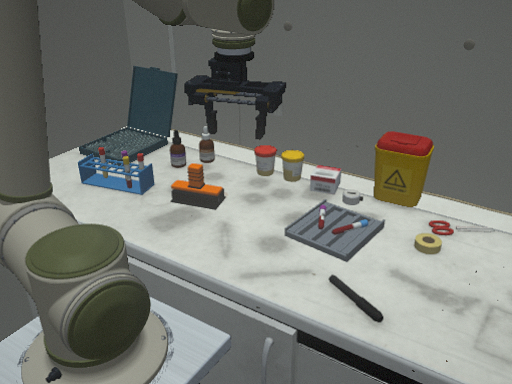

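The rake is now visible in the scene view: grip at (195,175), bar at (198,194). The tray is unobstructed. I'll cross-check the heights and positions of the grip and tray against the first view.

Run:
```python
import pickle; from h import *
c=pickle.load(open("s1.pkl","rb"));H=hsv(c).astype(int);t=pickle.load(open("d0.pkl","rb"))["top"]
U,V=np.meshgrid(np.arange(512),np.arange(384))
m=(U>165)&(U<230)&(V>155)&(V<212)&(H[...,0]>3)&(H[...,0]<22)&(H[...,1]>140)
P=cloud(c,m);print(len(P),np.histogram(P[:,2],bins=np.arange(20,112,6)))
# rake frame about (484.3,184)
y=np.radians(13.6);Rm=np.array([[np.cos(y),-np.sin(y)],[np.sin(y),np.cos(y)]]);L=(P[:,:2]-[484.3,184])@Rm
g=P[:,2]>55; print("grip",L[g].min(0),L[g].max(0),np.percentile(L[g],[5,50,95],axis=0),P[g,2].max())
b=(P[:,2]<38);print("bar",np.percentile(L[b],[3,50,97],axis=0))
# predicted corners in scene of grip top & bar, to compare w/ mask
for nm,hx,hy,z in(("griptop",13,16,97),("bartop",18,64,40),("barbot",18,64,30)):
    K=np.array([[a,b_]for a in(-hx,hx)for b_ in(-hy,hy)])@Rm.T+[484.3,184]
    print(nm,project(c,np.c_[K,[z]*4]).round(1).tolist())
vg,ug=np.nonzero(m);print("mask rows",vg.min(),vg.max(),"cols",ug.min(),ug.max())
cv2.imwrite("pics/s1z.png",cv2.resize(c["img"][150:215,160:240],None,fx=8,fy=8,interpolation=cv2.INTER_CUBIC))
# tray corner overlay in scene
im=cv2.resize(c["img"][190:265,275:395],None,fx=6,fy=6,interpolation=cv2.INTER_CUBIC)
y=np.radians(-6.2);Rt=np.array([[np.cos(y),-np.sin(y)],[np.sin(y),np.cos(y)]])
def pt(x,yy,z): 
    w=Rt@[x,yy]+[533.6,-171.9]; p=project(c,[[*w,z]])[0]; return tuple(int(k) for k in((p-[275,190])*6+3))
for a in[(-85,-79,22),(-85,79,22),(85,-79,22),(85,79,22),(-78,0,5),(78,0,5)]: cv2.circle(im,pt(*a),4,(0,255,0),1)
for yy in(-18,18,-54,54): cv2.line(im,pt(-78,yy,16),pt(78,yy,16),(0,255,255),1)
for a,b_ in(((.6,37.2),28.3),((3.2,-34.4),-26.2)):
    d=np.array([np.cos(np.radians(b_)),np.sin(np.radians(b_))]); cv2.line(im,pt(*(a-45*d),23),pt(*(a+45*d),23),(255,0,255),1); cv2.circle(im,pt(*a,23),4,(255,0,255),1)
cv2.imwrite("pics/s1tray.png",im)
```

```text
578 (array([  0,   1,  99, 241,  23,  30,  16,  23,  10,  27,  12,  31,  50,
        15,   0]), array([ 20,  26,  32,  38,  44,  50,  56,  62,  68,  74,  80,  86,  92,
        98, 104, 110]))
grip [-14.36878091 -17.69927388] [12.54166079 13.48237252] [[-12.37954118 -15.99237124]
 [ -8.86613133  -4.76751798]
 [  6.69392443  10.05963009]] 99.73969712988281
bar [[-18.06973937 -62.88379852]
 [-14.67846328 -10.74126872]
 [  6.20039791  53.59034579]]
griptop [[197.9, 168.3], [185.9, 166.5], [202.4, 164.0], [190.6, 162.2]]
bartop [[216.5, 193.1], [169.3, 185.4], [222.2, 186.5], [176.0, 179.2]]
barbot [[216.7, 196.7], [169.7, 188.9], [222.4, 190.1], [176.3, 182.7]]
mask rows 164 195 cols 172 221
```

View pics/s1tray.png

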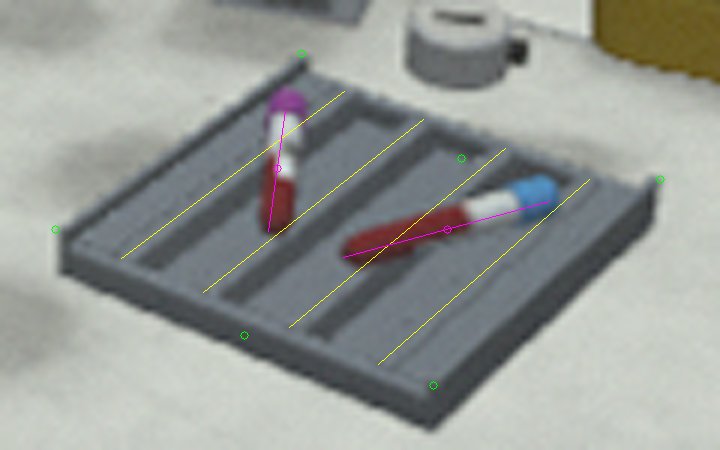

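View pics/s1z.png

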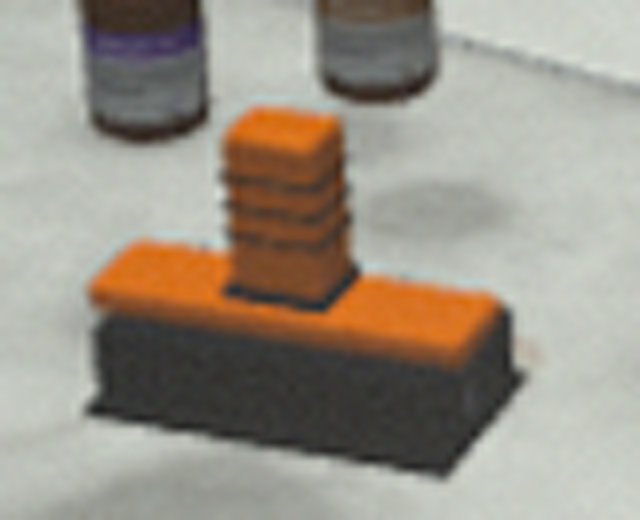

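The two views agree to about 2 mm with a common offset, and the heights match the text. I'll let the arm settle, then close in.

Call:
drive_tool([
  [[0,0,0],[0,0,0],0],
  [[0,0,0],[0,0,0],0],
  [[0,0,0],[0,0,0],0],
])

```text
time_s: 1.9
tcp_pos: [411.0, 2.8, 252.6]
tcp_rot: [2.083, 0.271, -2.084]
force: [0.4, -0.2, -0.8]
opening: 88.2
```

Call:
drive_tool([
  [[0.004,0.01,0],[0,0,-0.3],0],
  [[0.008,0.02,0],[0,0,-0.5],0],
  [[0.008,0.02,0],[0,0,-0.5],0],
  [[0.008,0.02,0],[0,0,0],0],
  [[0.008,0.02,0],[0,0,0],0],
  [[0.008,0.02,0],[0,0,0],0],
  [[0.008,0.02,0],[0,0,0],0],
  [[0.008,0.02,-0.015],[0,0,0],0],
  [[0.008,0.02,-0.02],[0,0,0],0],
  [[0.005,0.0105,-0.02],[0,0,0],0],
  [[0,0,-0.02],[0,0,0],0],
  [[0,0,-0.015],[0,0,0],0],
  [[0,0,0],[0,0,0],0],
  [[0,0,0],[0,0,0],0],
  [[0,0,0],[0,0,0],0],
])

```text
time_s: 3.15
tcp_pos: [484.9, 183.1, 163.8]
tcp_rot: [2.098, 0.248, -2.095]
force: [0.6, -0.0, 0.6]
opening: 88.1
```

Run:
```python
from cell import telemetry, read_camera
import cv2,pickle
from h import *
c=read_camera("scene");cv2.imwrite("pics/s2z.png",cv2.resize(c["img"][80:215,140:260],None,fx=4.4,fy=4.4,interpolation=cv2.INTER_CUBIC))
s=telemetry.state();print(s["tcp_pos"],R.from_rotvec(s["tcp_rot"]).as_matrix().round(3))
```

```text
[484.92626643 183.35662628 163.98497725] [[ 0.002  0.234 -0.972]
 [ 0.    -0.972 -0.234]
 [-1.     0.    -0.002]]
```

View pics/s2z.png

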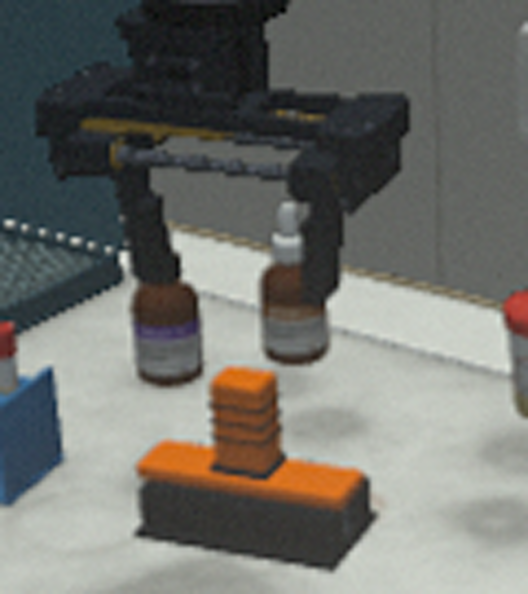

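The fingers straddle the grip, centred within about 2 mm: the fingertips at x≈158 and 320, the grip at 245. I'll descend and close.

Call:
drive_tool([
  [[0,0,-0.01],[0,0,0],0],
  [[0,0,-0.015],[0,0,0],0],
  [[0,0,-0.015],[0,0,0],0],
  [[0,0,-0.015],[0,0,0],0],
  [[0,0,-0.015],[0,0,0],0],
  [[0,0,-0.015],[0,0,0],0],
  [[0,0,-0.008],[0,0,0],0],
  [[0,0,-0.004],[0,0,0],0],
  [[0,0,0],[0,0,0],0],
  [[0,0,0],[0,0,0],0.3],
  [[0,0,0],[0,0,0],0.6],
  [[0,0,0],[0,0,0],1],
  [[0,0,0],[0,0,0],1],
  [[0,0,0],[0,0,0],1],
  [[0,0,0],[0,0,0],1],
  [[0,0,0],[0,0,0],1],
  [[0,0,0],[0,0,0],1],
  [[0,0,0],[0,0,0],1],
], grip_force=40)

```text
time_s: 4.7
tcp_pos: [484.3, 184.0, 65.8]
tcp_rot: [2.096, 0.25, -2.096]
force: [-0.0, -0.1, 0.6]
opening: 31.6
```

Run:
```python
from cell import telemetry
s=telemetry.state();print(s["tcp_pos"],s["force"],s["opening"])
```

```text
[484.2794883  183.95664752  65.77760504] [-0.01122211 -0.08576422  0.61085313] 31.64537464566205
```

Gripped: the opening is 31.6 mm and the tips sit 59.8 mm below the TCP. I'll lift and carry the rake over the tray, turning it -19.7°.

Call:
drive_tool([
  [[0,0,0.005],[0,0,0],1],
  [[0,0,0.01],[0,0,0],1],
  [[0,0,0.015],[0,0,0],1],
  [[0,0,0.02],[0,0,0],1],
  [[0,0,0.02],[0,0,0],1],
  [[0,0,0.015],[0,0,0],1],
  [[0,0,0.005],[0,0,0],1],
  [[0,0,0],[0,0,0],1],
  [[0,0,0],[0,0,0],1],
])

```text
time_s: 5.45
tcp_pos: [483.9, 183.9, 155.2]
tcp_rot: [2.095, 0.25, -2.096]
force: [-0.6, -0.4, -1.8]
opening: 31.8
```

Call:
drive_tool([
  [[0.001,-0.01,0],[0,0,-0.7],1],
  [[0.003,-0.02,0],[0,0,-1],1],
  [[0.003,-0.02,0],[0,0,-1],1],
  [[0.003,-0.02,0],[0,0,-1],1],
  [[0.003,-0.02,0],[0,0,-1],1],
  [[0.003,-0.02,0],[0,0,-1],1],
  [[0.003,-0.02,0],[0,0,-1],1],
  [[0.003,-0.02,0],[0,0,-1],1],
  [[0.003,-0.02,0],[0,0,-1],1],
  [[0.003,-0.02,0],[0,0,-1],1],
  [[0.003,-0.02,0],[0,0,-1],1],
  [[0.003,-0.02,0],[0,0,-1],1],
  [[0.003,-0.02,0],[0,0,-1],1],
  [[0.003,-0.02,0],[0,0,-1],1],
  [[0.003,-0.02,0],[0,0,-1],1],
  [[0.003,-0.02,0],[0,0,-1],1],
  [[0.003,-0.02,0],[0,0,-1],1],
  [[0.0015,-0.0146,0],[0,0,-1],1],
  [[0.001,-0.01,0],[0,0,-1],1],
  [[0,0,0],[0,0,-1],1],
])

```text
time_s: 7.12
tcp_pos: [535.6, -172.4, 155.1]
tcp_rot: [-2.164, 0.119, 2.165]
force: [-0.3, 0.5, -0.6]
opening: 31.8
```

Call:
drive_tool([
  [[0,0,0],[0,0,0],1],
  [[0,0,0],[0,0,0],1],
  [[0,0,0],[0,0,0],1],
])

```text
time_s: 7.37
tcp_pos: [535.7, -169.7, 155.8]
tcp_rot: [-2.167, 0.114, 2.167]
force: [0.1, 0.4, -1.7]
opening: 31.5
```

Run:
```python
from cell import telemetry, read_camera
import pickle
from h import *
d={n:read_camera(n) for n in("scene","top")};pickle.dump(d,open("d3.pkl","wb"))
for n in d: cv2.imwrite(f"pics/{n}3.png",d[n]["img"])
s=telemetry.state();print(s["tcp_pos"],s["force"],s["opening"]);print(R.from_rotvec(s["tcp_rot"]).as_matrix().round(3))
```

```text
[ 535.7645743  -169.86259389  155.83786131] [ 0.02131983  0.64771257 -1.60028888] 31.56340822030731
[[-0.    -0.105 -0.994]
 [ 0.    -0.994  0.105]
 [-1.    -0.     0.   ]]
```

View pics/scene3.png

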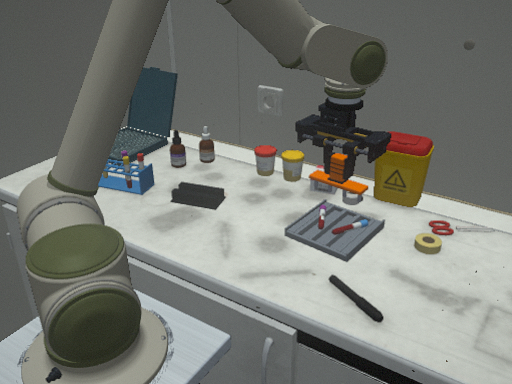

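View pics/top3.png

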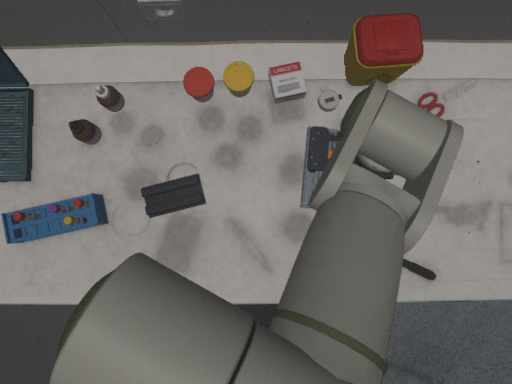

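Run:
```python
import pickle; from h import *
c=pickle.load(open("d3.pkl","rb"))["scene"]
u0,v0,u1,v1=285,140,395,265;f=4.6
im=cv2.resize(c["img"][v0:v1,u0:u1],None,fx=f,fy=f,interpolation=cv2.INTER_CUBIC)
y=np.radians(-6.1);Rt=np.array([[np.cos(y),-np.sin(y)],[np.sin(y),np.cos(y)]])
def pt(x,yy,z,o): 
    w=Rt@[x,yy]+o; p=project(c,[[*w,z]])[0]; return tuple(int(k) for k in((p-[u0,v0]+.5)*f))
o=[535.8,-169.9];z=96
for a in[(-18,-64,24),(-18,64,24),(18,-64,34),(18,64,34),(-18,-64,34),(-18,64,34),(-18,-64,24)]+[(-6,t,0) for t in(-54,-18,18,54)]: cv2.circle(im,pt(a[0],a[1],a[2]+z,o),3,(0,255,0),1)
o=[533.6,-171.9]
for a in[(-85,-79,22),(-85,79,22),(85,-79,22),(85,79,22)]: cv2.circle(im,pt(*a,o),3,(255,255,0),1)
cv2.imwrite("pics/s3z.png",im)
```

```text
(no output)
```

View pics/s3z.png

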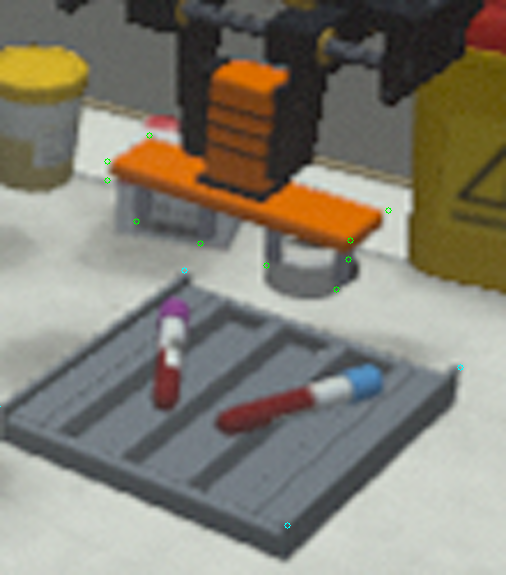

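Run:
```python
import pickle; from h import *
c=pickle.load(open("d3.pkl","rb"))["scene"]
u0,v0,u1,v1=300,150,380,210;f=9
im=cv2.resize(c["img"][v0:v1,u0:u1],None,fx=f,fy=f,interpolation=cv2.INTER_CUBIC)
cv2.imwrite("pics/s3zz.png",im)
H=hsv(c).astype(int);U,V=np.meshgrid(np.arange(512),np.arange(384))
m=(U>300)&(U<378)&(V>145)&(V<205)&(H[...,0]>3)&(H[...,0]<22)&(H[...,1]>160)
P=cloud(c,m);P=P[(P[:,0]>490)&(P[:,0]<590)&(P[:,1]<-80)]
y=np.radians(-6.1);Rt=np.array([[np.cos(y),-np.sin(y)],[np.sin(y),np.cos(y)]])
L=np.c_[(P[:,:2]-[535.8,-169.9])@Rt,P[:,2]]
B=L[L[:,2]<140]
for a in range(-66,70,12):
    q=B[abs(B[:,1]-a)<6]
    if len(q):print(a,len(q),"x",np.percentile(q[:,0],[5,95]).round(1),"z",np.percentile(q[:,2],[5,50,90]).round(1))
```

```text
-66 26 x [-16.   14.6] z [122.8 126.7 129.2]
-54 61 x [-16.8  12.8] z [125.5 129.5 131.2]
-42 59 x [-17.6  12.6] z [122.7 129.3 130.8]
-30 57 x [-17.3  10.4] z [124.2 129.8 131.5]
-18 50 x [-16.4   9.6] z [123.2 130.  135.7]
-6 37 x [-17.2 -10.3] z [123.1 129.2 138.8]
6 31 x [-18.6  -9.3] z [124.2 129.2 138.1]
18 29 x [-17.1  -9.6] z [123.2 128.8 136.9]
30 47 x [-16.9   8.3] z [124.2 129.7 131.2]
42 44 x [-17.1  11. ] z [124.1 130.  130.9]
54 48 x [-17.2  12.1] z [124.3 129.7 130.7]
66 4 x [-14.8  13.3] z [123.5 128.1 129.7]
```

View pics/s3zz.png

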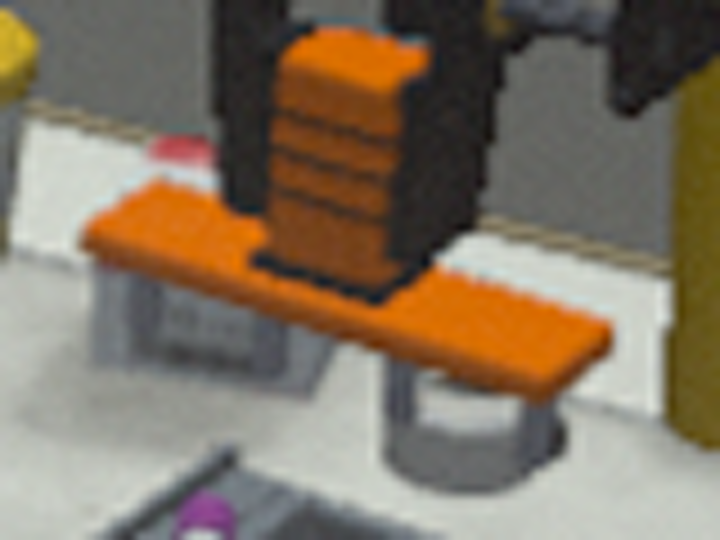

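Run:
```python
import pickle; from h import *
c=pickle.load(open("d3.pkl","rb"))["scene"]
y=np.radians(-6.2);Rt=np.array([[np.cos(y),-np.sin(y)],[np.sin(y),np.cos(y)]])
U,V=np.meshgrid(np.arange(512),np.arange(384));m=(U>280)&(U<390)&(V>200)&(V<262)
P=cloud(c,m);L=np.c_[(P[:,:2]-[533.6,-171.9])@Rt,P[:,2]]
for yy in range(-84,86,4):
    q=L[(abs(L[:,0])>52)&(abs(L[:,0])<76)&(abs(L[:,1]-yy)<2),2];print(yy,round(np.median(q),1) if len(q) else None,end="; ")
print()
for x in range(-92,94,4):
    q=L[(abs(L[:,1])<8)&(abs(L[:,0]-x)<2),2];print(x,round(np.median(q),1) if len(q) else None,end="; ")
print()
for s in(1,-1):
    q=L[(L[:,2]>21)&(L[:,1]*s>8)&(L[:,1]*s<68)&(abs(L[:,0])<55)]
    for x in range(-40,45,10):
        k=q[abs(q[:,0]-x)<5]; print(s,x,len(k),np.percentile(k[:,1],[5,50,95]).round(1) if len(k) else "",end=" | ")
    print(np.percentile(q[:,2],[50,95]))
```

```text
-84 0.8; -80 4.3; -76 13.9; -72 17.4; -68 16.4; -64 15.9; -60 15.5; -56 15.7; -52 16.6; -48 16.0; -44 None; -40 5.9; -36 5.8; -32 6.3; -28 5.4; -24 10.4; -20 16.1; -16 16.7; -12 16.1; -8 None; -4 5.6; 0 5.8; 4 5.5; 8 5.7; 12 9.7; 16 15.7; 20 16.2; 24 15.1; 28 None; 32 6.6; 36 4.4; 40 5.5; 44 6.3; 48 10.5; 52 16.2; 56 16.4; 60 16.2; 64 16.5; 68 16.8; 72 16.4; 76 20.0; 80 21.4; 84 None; 
-92 0.7; -88 0.2; -84 7.1; -80 10.1; -76 14.5; -72 None; -68 None; -64 6.5; -60 5.4; -56 5.2; -52 5.8; -48 5.5; -44 5.3; -40 4.6; -36 5.6; -32 5.3; -28 5.7; -24 5.2; -20 5.8; -16 5.8; -12 5.7; -8 6.3; -4 3.7; 0 4.9; 4 5.6; 8 5.1; 12 5.9; 16 5.4; 20 5.6; 24 5.1; 28 4.8; 32 5.2; 36 5.6; 40 5.3; 44 6.0; 48 5.7; 52 5.8; 56 5.9; 60 5.7; 64 5.8; 68 5.3; 72 5.0; 76 7.5; 80 10.6; 84 14.7; 88 None; 92 None; 
1 -40 7 [16.  19.4 21. ] | 1 -30 25 [13.1 17.4 25.3] | 1 -20 17 [18.4 25.3 32.8] | 1 -10 17 [22.6 30.5 36.4] | 1 0 14 [29.2 35.4 41.4] | 1 10 18 [33.6 40.5 48.7] | 1 20 13 [41.6 48.  55.4] | 1 30 22 [44.7 52.3 59.3] | 1 40 11 [49.4 55.3 64.4] | [29.41038344 32.91770856]
-1 -40 5 [-21.  -16.4 -14.3] | -1 -30 31 [-26.3 -20.3 -13.4] | -1 -20 26 [-30.5 -25.3 -19.1] | -1 -10 24 [-34.9 -30.9 -24.1] | -1 0 31 [-50.7 -36.3 -28.1] | -1 10 28 [-45.4 -40.9 -32.5] | -1 20 23 [-48.5 -45.9 -38.7] | -1 30 35 [-54.6 -50.7 -43.2] | -1 40 20 [-58.2 -55.3 -47.6] | [28.37819767 33.0659826 ]
```

Call:
drive_tool([
  [[-0.0005,-0.0012,-0.005],[0,0,0],1],
  [[0,0,-0.01],[0,0,0],1],
  [[0,0,-0.015],[0,0,0],1],
  [[0,0,-0.015],[0,0,0],1],
  [[0,0,-0.008],[0,0,0],1],
  [[0,0,-0.003],[0,0,0],1],
  [[0,0,0],[0,0,0],1],
  [[0,0,0],[0,0,0],1],
])

```text
time_s: 8.13
tcp_pos: [535.5, -171.9, 100.0]
tcp_rot: [-2.167, 0.116, 2.166]
force: [-0.0, 0.1, -1.1]
opening: 32.2
```

Run:
```python
from cell import telemetry, read_camera
from h import *
c=read_camera("scene")
cv2.imwrite("pics/s4.png",cv2.resize(c["img"][175:265,280:390],None,fx=7,fy=6.6,interpolation=cv2.INTER_CUBIC))
s=telemetry.state();print(s["time_s"],s["tcp_pos"],s["force"],s["opening"])
```

```text
8.1833 [ 535.59129016 -171.98289055  100.31713523] [ 0.01570861  0.59607905 -1.10878093] 31.812426295112676
```

View pics/s4.png

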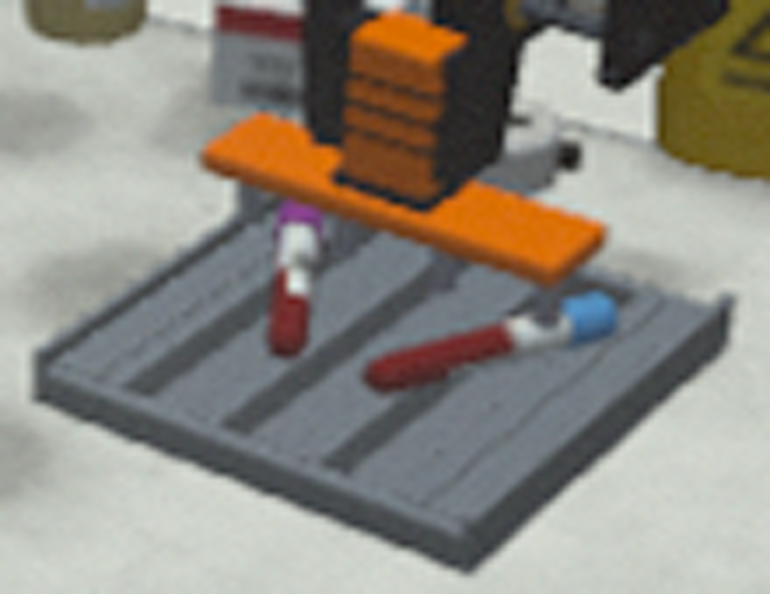

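The rake is level over mid-tray. The outer tooth is near (548,290), just behind the blue cap in this view, with its tip still above the tube. I'll lower the tips to about 4 mm above the ridges.

Call:
drive_tool([
  [[0,0.0007,-0.003],[0,0,0],1],
  [[0,0,-0.003],[0,0,0],1],
  [[0,0,-0.003],[0,0,0],1],
  [[0,0,-0.003],[0,0,0],1],
  [[0,0,-0.003],[0,0,0],1],
  [[0,0,-0.003],[0,0,0],1],
  [[0,0,-0.002],[0,0,0],1],
  [[0,0,0],[0,0,0],1],
  [[0,0,0],[0,0,0],1],
  [[0,0,0],[0,0,0],1],
])

```text
time_s: 9.02
tcp_pos: [535.3, -171.2, 79.9]
tcp_rot: [-2.167, 0.116, 2.166]
force: [0.3, 0.2, -1.8]
opening: 31.8
```

Run:
```python
from cell import telemetry, read_camera
from h import *
c=read_camera("scene")
cv2.imwrite("pics/s5.png",cv2.resize(c["img"][175:265,280:390],None,fx=7,fy=6.6,interpolation=cv2.INTER_CUBIC))
s=telemetry.state();print(s["time_s"],s["tcp_pos"],s["force"],s["opening"])
```

```text
9.0667 [ 535.34261813 -171.16568288   79.90139343] [-0.24254434 -0.32990554 -1.47183609] 31.76098051585071
```

View pics/s5.png

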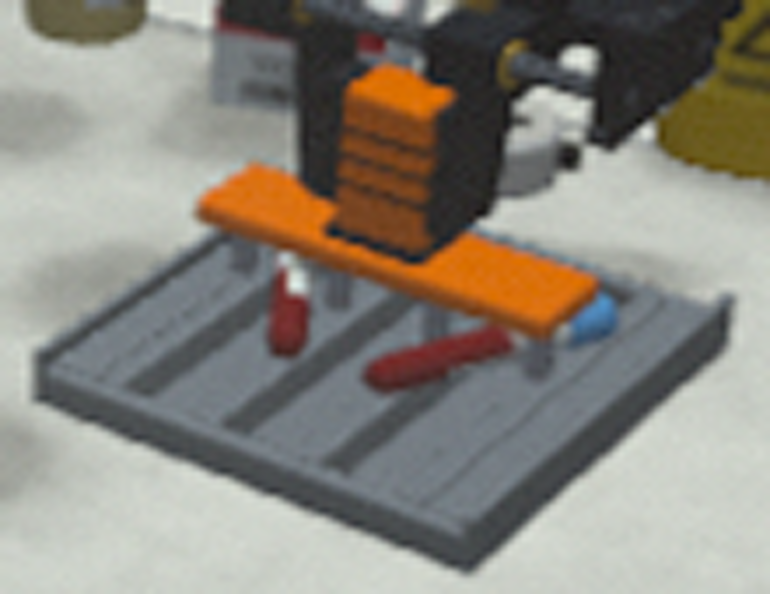

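All four teeth are visible, at (243,255), (338,290), (435,320) and (540,360). Each tube passes through its gap, and there is no contact force. I'll comb towards +x.

Call:
drive_tool([
  [[0.002,-0.0002,0],[0,0,0],1],
  [[0.004,-0.0004,0],[0,0,0],1],
  [[0.004,-0.0004,0],[0,0,0],1],
  [[0.004,-0.0004,0],[0,0,0],1],
  [[0.004,-0.0005,0],[0,0,0],1],
  [[0.004,-0.0004,0],[0,0,0],1],
  [[0.004,-0.0004,0],[0,0,0],1],
  [[0.004,-0.0005,0],[0,0,0],1],
  [[0.004,-0.0004,0],[0,0,0],1],
  [[0.004,-0.0004,0],[0,0,0],1],
  [[0.002,-0.0003,0],[0,0,0],1],
])

```text
time_s: 9.98
tcp_pos: [575.8, -175.5, 79.7]
tcp_rot: [-2.167, 0.116, 2.166]
force: [0.6, -0.5, -1.8]
opening: 31.7
```

Run:
```python
from cell import telemetry, read_camera
from h import *
c=read_camera("scene")
cv2.imwrite("pics/s6.png",cv2.resize(c["img"][175:265,280:390],None,fx=7,fy=6.6,interpolation=cv2.INTER_CUBIC))
s=telemetry.state();print(s["time_s"],s["tcp_pos"],s["force"],s["opening"])
```

```text
10.0333 [ 575.91404969 -175.54130528   79.71396964] [-0.03933777 -0.50047044 -1.08998233] 31.435410402420185
```

View pics/s6.png

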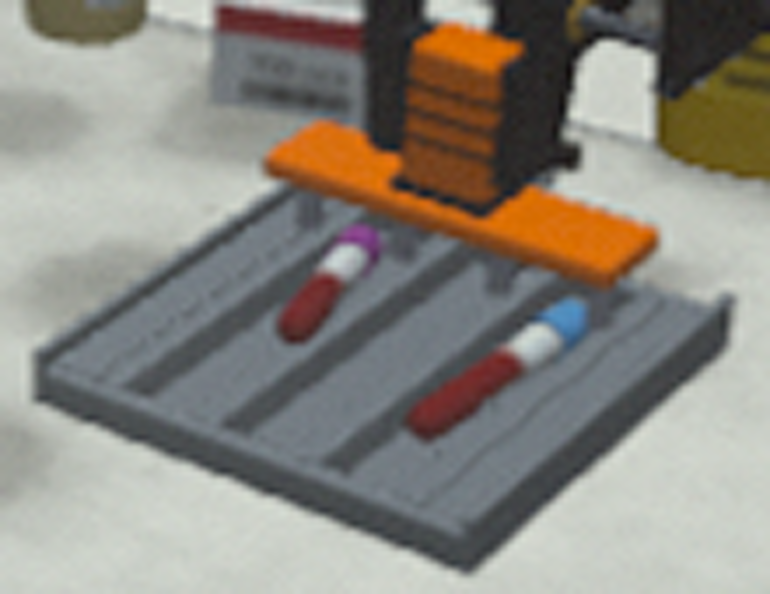

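Both tubes have turned almost parallel: purple at (330,285), blue at (500,365). I'll finish the stroke to the +x end and then come straight back.

Call:
drive_tool([
  [[0.004,-0.0004,0],[0,0,0],1],
  [[0.005,-0.0005,0],[0,0,0],1],
  [[0.005,-0.0006,0],[0,0,0],1],
  [[0.005,-0.0005,0],[0,0,0],1],
  [[0.005,-0.0005,0],[0,0,0],1],
  [[0.004,-0.0005,0],[0,0,0],1],
  [[0.002,-0.0002,0],[0,0,0],1],
  [[0,0,0],[0,0,0],1],
  [[-0.003,0.0003,0],[0,0,0],1],
  [[-0.005,0.0005,0],[0,0,0],1],
  [[-0.005,0.0006,0],[0,0,0],1],
  [[-0.005,0.0005,0],[0,0,0],1],
  [[-0.005,0.0005,0],[0,0,0],1],
  [[-0.005,0.0006,0],[0,0,0],1],
  [[-0.005,0.0005,0],[0,0,0],1],
  [[-0.005,0.0006,0],[0,0,0],1],
  [[-0.005,0.0005,0],[0,0,0],1],
  [[-0.005,0.0006,0],[0,0,0],1],
  [[-0.005,0.0005,0],[0,0,0],1],
  [[-0.005,0.0006,0],[0,0,0],1],
])

```text
time_s: 11.7
tcp_pos: [546.8, -172.3, 79.8]
tcp_rot: [-2.167, 0.116, 2.167]
force: [-0.3, 0.0, -0.4]
opening: 31.8
```

Call:
drive_tool([
  [[-0.005,0.0005,0],[0,0,0],1],
  [[-0.005,0.0005,0],[0,0,0],1],
  [[-0.005,0.0006,0],[0,0,0],1],
  [[-0.005,0.0005,0],[0,0,0],1],
  [[-0.005,0.0006,0],[0,0,0],1],
  [[-0.005,0.0005,0],[0,0,0],1],
  [[-0.005,0.0006,0],[0,0,0],1],
  [[-0.005,0.0005,0],[0,0,0],1],
  [[-0.005,0.0006,0],[0,0,0],1],
  [[-0.005,0.0005,0],[0,0,0],1],
  [[-0.005,0.0006,0],[0,0,0],1],
  [[-0.005,0.0005,0],[0,0,0],1],
  [[-0.005,0.0006,0],[0,0,0],1],
  [[-0.005,0.0005,0],[0,0,0],1],
  [[-0.005,0.0006,0],[0,0,0],1],
  [[-0.005,0.0005,0],[0,0,0],1],
  [[-0.005,0.0005,0],[0,0,0],1],
  [[-0.003,0.0003,0],[0,0,0],1],
  [[0,0,0],[0,0,0],1],
])

```text
time_s: 13.28
tcp_pos: [458.7, -162.7, 79.8]
tcp_rot: [-2.166, 0.116, 2.167]
force: [0.2, 0.4, -1.1]
opening: 31.6
```

Run:
```python
from cell import telemetry, read_camera
from h import *
c=read_camera("scene")
cv2.imwrite("pics/s7.png",cv2.resize(c["img"][175:265,280:390],None,fx=7,fy=6.6,interpolation=cv2.INTER_CUBIC))
s=telemetry.state();print(s["time_s"],s["tcp_pos"],s["force"],s["opening"])
```

```text
13.3333 [ 459.11494228 -162.86442319   79.82089376] [ 0.36158361 -0.91759302 -1.14866784] 31.64547816644419
```

View pics/s7.png

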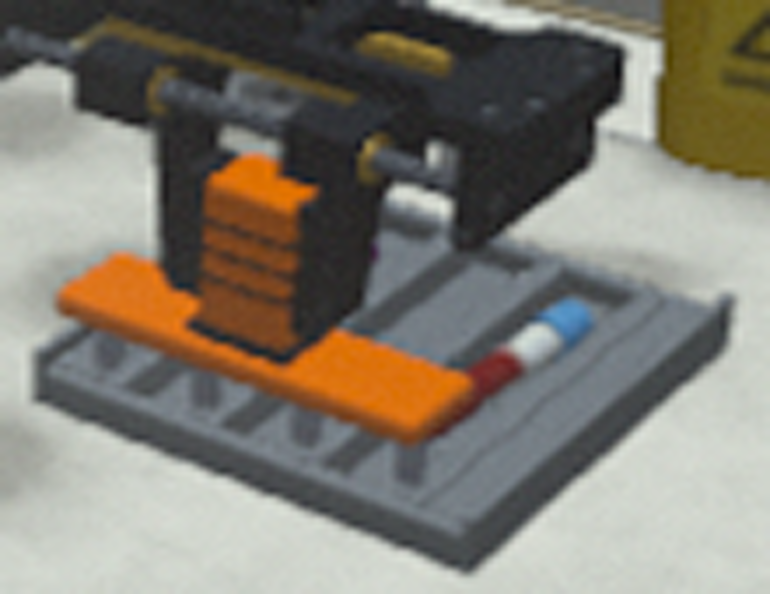

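The rake is at the -x end. Blue lies parallel in its trough at (530,350); purple is hidden behind the hand. I'll lift and check both.

Call:
drive_tool([
  [[0,0,0.005],[0,0,0],1],
  [[0,0,0.015],[0,0,0],1],
  [[0,0,0.02],[0,0,0],1],
  [[0,0,0.02],[0,0,0],1],
  [[0,0,0.02],[0,0,0],1],
  [[0,0.01,0.005],[0,0,0],1],
  [[0,0.02,0],[0,0,1],1],
  [[0,0.02,0],[0,0,2],1],
  [[0,0.02,0],[0,0,2],1],
  [[0,0.02,0],[0,0,2],1],
  [[0,0.02,0],[0,0,2],1],
  [[0,0.02,0],[0,0,2],1],
  [[0,0.02,0],[0,0,2],1],
  [[0,0.02,0],[0,0,2],1],
  [[0,0.02,0],[0,0,2],1],
  [[0,0.01,0],[0,0,2],1],
  [[0,0,0],[0,0,0.7],1],
  [[0,0,0],[0,0,0],1],
])

```text
time_s: 14.83
tcp_pos: [459.2, 37.3, 164.5]
tcp_rot: [2.094, 0.251, -2.095]
force: [-0.5, 0.2, -0.3]
opening: 31.7
```

Run:
```python
from cell import telemetry, read_camera
import pickle
from h import *
d={n:read_camera(n) for n in("scene","top")};pickle.dump(d,open("d8.pkl","wb"))
s=telemetry.state();print(s["time_s"],s["tcp_pos"],s["force"],s["opening"]);print(R.from_rotvec(s["tcp_rot"]).as_matrix().round(3))
c=d["top"]
cv2.imwrite("pics/t8.png",cv2.resize(c["img"][110:230,120:400],None,fx=2.8,fy=2.8,interpolation=cv2.INTER_CUBIC))
cv2.imwrite("pics/s8.png",cv2.resize(d["scene"]["img"][175:265,280:390],None,fx=7,fy=6.6,interpolation=cv2.INTER_CUBIC))
```

```text
14.9333 [459.35791166  36.5207695  164.61398125] [ 0.7797433  -1.53160216 -1.28009116] 31.91337439289433
[[-0.     0.234 -0.972]
 [-0.    -0.972 -0.234]
 [-1.     0.     0.   ]]
```

View pics/t8.png

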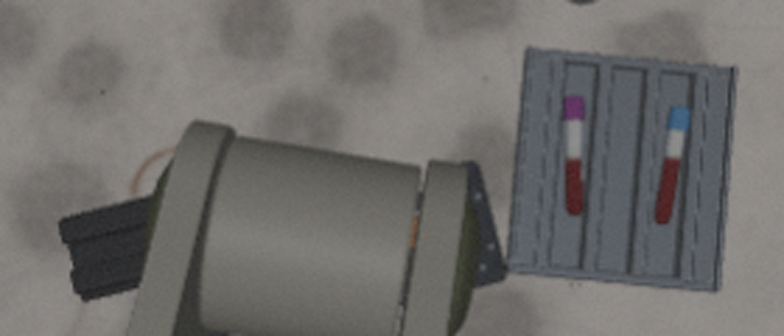

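View pics/s8.png

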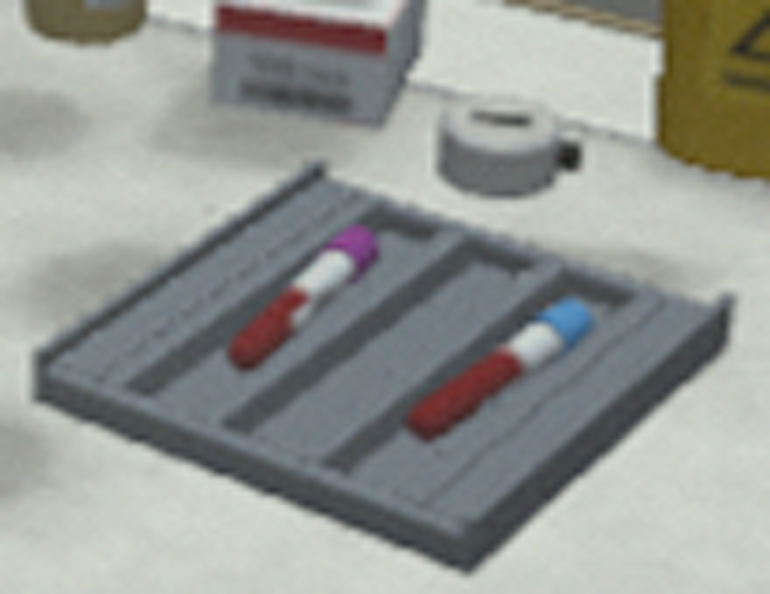

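Both tubes look seated in the outer troughs, with purple slightly skewed. I'll measure them.

Run:
```python
import pickle; from h import *
d=pickle.load(open("d8.pkl","rb"))
y=np.radians(-6.2);Rt=np.array([[np.cos(y),-np.sin(y)],[np.sin(y),np.cos(y)]])
for n,reg in(("top",(295,120,390,220)),("scene",(285,195,385,260))):
    c=d[n];H=hsv(c).astype(int);m=np.zeros(H.shape[:2],bool);m[reg[1]:reg[3],reg[0]:reg[2]]=1
    C={}
    for nm,k in(("pur",(H[...,0]>135)&(H[...,0]<165)&(H[...,1]>80)),("blu",(H[...,0]>95)&(H[...,0]<112)&(H[...,1]>90)),("red",((H[...,0]>168)|(H[...,0]<6))&(H[...,1]>110))):
        nn,l,st,ce=cv2.connectedComponentsWithStats((m&k).astype(np.uint8))
        C[nm]=[(onplane(c,[ce[i]],14)[0][:2]-[533.6,-171.9])@Rt for i in range(1,nn) if st[i,4]>12]
    for nm in("pur","blu"):
        a=C[nm][0];b=min(C["red"],key=lambda q:abs(q[1]-a[1]));v=a-b
        print(n,nm,"cap",a.round(1),"red",b.round(1),"ang",np.degrees(np.arctan2(v[1],v[0])).round(1),"mid",(a-36*v/np.linalg.norm(v)).round(1))
c=d["top"];U,V=np.meshgrid(np.arange(512),np.arange(384));P=cloud(c,(U>295)&(U<390)&(V>120)&(V<220));L=np.c_[(P[:,:2]-[533.6,-171.9])@Rt,P[:,2]]
for s in(36,-36):
    q=L[(abs(L[:,1]-s)<11)&(L[:,2]>9.5)&(abs(L[:,0])<65)]
    print(s,cv2.minAreaRect(q[:,:2].astype(np.float32)),np.percentile(q[:,2],[50,90,98]).round(1))
    for x in range(-45,60,10):
        k=q[abs(q[:,0]-x)<5]
        if len(k)>3: print("  ",x,k[:,1].min().round(1),k[:,1].max().round(1),np.percentile(k[:,2],90).round(1))
```

```text
top pur cap [41.8 40.2] red [-18.6  34.4] ang 5.5 mid [ 5.9 36.7]
top blu cap [ 41.5 -39.6] red [-14.1 -34.7] ang -5.0 mid [  5.6 -36.4]
scene pur cap [51.1 41.4] red [-15.5  34.8] ang 5.7 mid [15.2 37.9]
scene blu cap [ 49.7 -38.7] red [-11.9 -35.3] ang -3.1 mid [ 13.8 -36.7]
36 ((6.17169189453125, 32.93977355957031), (87.78852844238281, 19.860708236694336), 4.719756603240967) [16.9 19.4 21.4]
   -35 26.2 36.7 18.8
   -25 27.0 39.5 19.5
   -15 27.3 40.5 18.5
   -5 28.6 41.7 18.7
   5 29.2 42.5 18.6
   15 25.4 42.9 18.3
   25 31.1 43.9 19.5
   35 25.2 45.2 21.3
   45 35.3 46.4 21.0
-36 ((4.285549163818359, -36.30670928955078), (21.38730239868164, 114.69747924804688), 89.86724090576172) [16.4 20.  21.5]
   -35 -38.2 -25.5 18.9
   -25 -46.5 -27.2 18.8
   -15 -46.4 -26.4 18.5
   -5 -46.7 -27.6 20.0
   5 -47.0 -29.5 18.0
   15 -46.2 -29.4 19.6
   25 -47.0 -30.8 19.4
   35 -46.9 -30.2 20.6
   45 -47.0 -30.7 21.0
```

Both tubes are seated: 5.5° and about -5° off, mids about 0.5 mm from the trough centre lines, tube tops at z 19 to 21. I'll return the rake.

Call:
drive_tool([
  [[0.002,0.01,0],[0,0,0],1],
  [[0.003,0.018,0],[0,0,0],1],
  [[0.003,0.018,0],[0,0,0],1],
  [[0.003,0.018,0],[0,0,0],1],
  [[0.003,0.018,0],[0,0,0],1],
  [[0.003,0.018,0],[0,0,0],1],
  [[0.003,0.018,0],[0,0,0],1],
  [[0.003,0.018,0],[0,0,0],1],
  [[0.002,0.012,0],[0,0,0],1],
  [[0,0,0],[0,0,0],1],
  [[0,0,0],[0,0,0],1],
  [[0,0,0],[0,0,0],1],
  [[0,0,0],[0,0,0],1],
])

```text
time_s: 16.02
tcp_pos: [484.3, 184.4, 164.7]
tcp_rot: [2.096, 0.248, -2.096]
force: [-0.6, 0.1, -1.2]
opening: 32.2
```

Run:
```python
from cell import telemetry, read_camera
from h import *
s=telemetry.state();print(s["time_s"],s["tcp_pos"],s["force"],s["opening"]);print(R.from_rotvec(s["tcp_rot"]).as_matrix().round(3))
c=read_camera("scene");cv2.imwrite("pics/s9.png",cv2.resize(c["img"][100:220,150:260],None,fx=5,fy=5,interpolation=cv2.INTER_CUBIC))
```

```text
16.0167 [484.27738411 184.40152652 164.74933794] [-0.58640048  0.07337857 -1.15346701] 32.170916603495016
[[-0.     0.234 -0.972]
 [-0.    -0.972 -0.234]
 [-1.     0.     0.   ]]
```

View pics/s9.png

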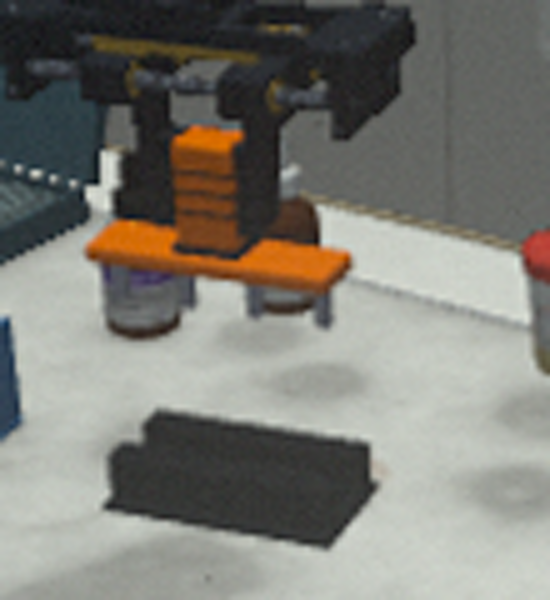

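The rake is over its rest with the same pose as at the pickup, so I'll lower it.

Call:
drive_tool([
  [[0,0,-0.01],[0,0,0],1],
  [[0,0,-0.015],[0,0,0],1],
  [[0,0,-0.015],[0,0,0],1],
  [[0,0,-0.015],[0,0,0],1],
  [[0,0,-0.01],[0,0,0],1],
  [[0,0,-0.005],[0,0,0],1],
  [[0,0,-0.005],[0,0,0],1],
  [[0,0,-0.005],[0,0,0],1],
  [[0,0,-0.005],[0,0,0],1],
  [[0,0,-0.005],[0,0,0],1],
  [[0,0,-0.004],[0,0,0],1],
  [[0,0,-0.002],[0,0,0],1],
  [[0,0,-0.002],[0,0,0],1],
  [[0,0,0],[0,0,0],1],
  [[0,0,0],[0,0,0],1],
  [[0,0,0],[0,0,0],1],
])

```text
time_s: 17.4
tcp_pos: [484.4, 185.2, 66.9]
tcp_rot: [2.096, 0.25, -2.095]
force: [0.5, 0.6, -1.1]
opening: 31.6
```

Call:
drive_tool([
  [[0,0,-0.001],[0,0,0],1],
  [[0,0,-0.0005],[0,0,0],1],
  [[0,0,0],[0,0,0],1],
  [[0,0,0],[0,0,0],1],
  [[0,0,0],[0,0,0],1],
])

```text
time_s: 17.82
tcp_pos: [484.4, 185.2, 65.7]
tcp_rot: [2.096, 0.25, -2.095]
force: [-1.3, -0.4, 5.3]
opening: 31.5
```

Run:
```python
from cell import telemetry, read_camera
from h import *
s=telemetry.state();print(s["time_s"],s["tcp_pos"],s["force"],s["opening"])
c=read_camera("scene");cv2.imwrite("pics/s10.png",cv2.resize(c["img"][100:220,150:260],None,fx=5,fy=5,interpolation=cv2.INTER_CUBIC))
```

```text
17.8167 [484.43367717 185.18178661  65.73909876] [-1.26883827 -0.44990893  5.29932361] 31.540925336054613
```

View pics/s10.png

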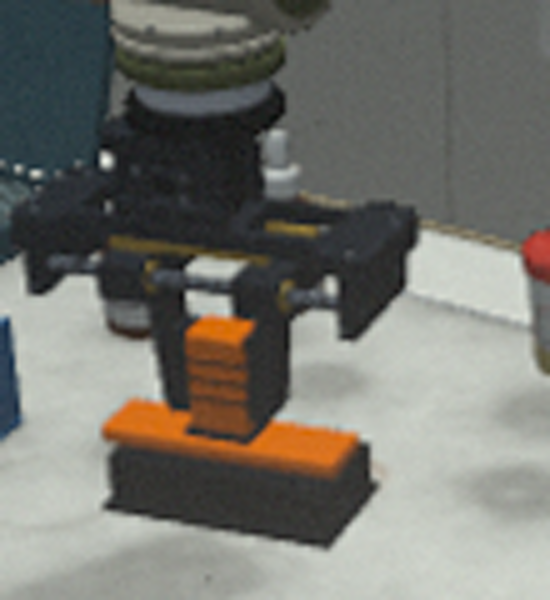

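The bar lies flat on both rails and the force has turned to +5 N, so it is seated. I'll open and retreat.

Call:
drive_tool([
  [[0,0,0],[0,0,0],0.5],
  [[0,0,0],[0,0,0],0.2],
  [[0,0,0],[0,0,0],0],
  [[0,0,0],[0,0,0],0],
  [[0,0,0],[0,0,0],0],
  [[0,0,0],[0,0,0],0],
  [[0,0,0.005],[0,0,0],0],
  [[0,0,0.015],[0,0,0],0],
  [[0,0,0.02],[0,0,0],0],
  [[0,0,0.02],[0,0,0],0],
  [[0,0,0.02],[0,0,0],0],
  [[0,0,0.02],[0,0,0],0],
  [[0,0,0.02],[0,0,0],0],
  [[0,0,0.02],[0,0,0],0],
  [[0,0,0.01],[0,0,0],0],
  [[-0.02,-0.02,0],[0,0,0],0],
  [[-0.02,-0.03,0],[0,0,0],0],
  [[-0.02,-0.03,0],[0,0,0],0],
  [[-0.02,-0.03,0],[0,0,0],0],
  [[-0.02,-0.03,0],[0,0,0],0],
])

```text
time_s: 19.53
tcp_pos: [383.0, 44.3, 215.5]
tcp_rot: [2.096, 0.25, -2.095]
force: [-0.3, -1.4, -0.3]
opening: 88.0
```

Call:
drive_tool([
  [[0,-0.03,0],[0,0,0],0],
  [[0,-0.03,0],[0,0,0],0],
  [[0,-0.02,0],[0,0,0],0],
  [[0,0,0],[0,0,0],0],
  [[0,0,0],[0,0,0],0],
  [[0,0,0],[0,0,0],0],
  [[0,0,0],[0,0,0],0],
])

```text
time_s: 20.12
tcp_pos: [384.2, -33.9, 215.3]
tcp_rot: [2.095, 0.251, -2.095]
force: [0.4, 0.4, 0.1]
opening: 88.5
```

Run:
```python
from cell import telemetry, read_camera
from h import *
s=telemetry.state();print(s["time_s"],s["tcp_pos"],s["opening"])
c=read_camera("scene");cv2.imwrite("pics/s11.png",c["img"])
t=read_camera("top");cv2.imwrite("pics/t11.png",t["img"])
H=hsv(c).astype(int);U,V=np.meshgrid(np.arange(512),np.arange(384))
m=(U>165)&(U<230)&(V>155)&(V<212)&(H[...,0]>3)&(H[...,0]<22)&(H[...,1]>140)
P=cloud(c,m);y=np.radians(13.6);Rm=np.array([[np.cos(y),-np.sin(y)],[np.sin(y),np.cos(y)]]);L=(P[:,:2]-[484.3,184])@Rm
b=P[:,2]<44
for a in(-45,-20,20,45):
    k=b&(abs(L[:,1]-a)<12);print(a,k.sum(),np.median(P[k,2]))
print(np.percentile(L[b],[3,97],axis=0),P[:,2].max())
```

```text
20.1167 [384.1742607  -33.94624914 215.33044661] 88.49163045893916
-45 79 39.70701751966885
-20 67 40.26175925967061
20 46 39.07936458966083
45 78 40.29399055150719
[[-17.23845416 -59.85940695]
 [ 13.35654034  59.73493526]] 100.08365708064656
```

View pics/s11.png

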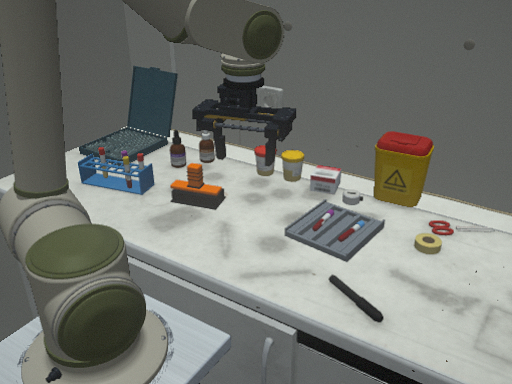

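View pics/t11.png

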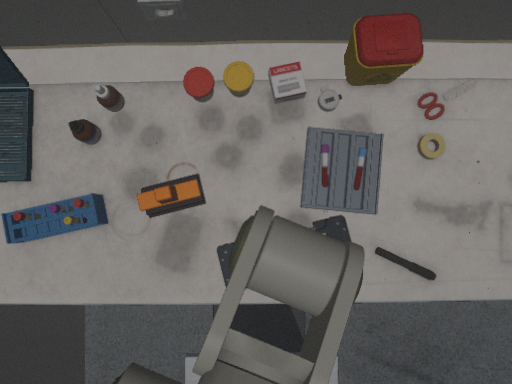

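The rake sits level on its rest, with the bar top at about 40 mm as at the start. It is at (172,195) in the top view, and both tubes are in the outer troughs at (325,165) and (360,168). The arm is clear, so I'll hand in.

```bash
python3 -c "
from cell import bot
print(bot.close_job())"
```

```text
the job is handed in; nothing more can be done
None
```

I combed both tubes into the outer troughs, set the rake back on its rest and handed the job in at about 20 s of the 54 s allowed. `close_job` gives no verdict, so what follows is from my own last checks.

- **Combing:** I gripped the rake at 40 N across its grip and lowered its tips to about 4 mm over the ridges at mid-tray. I combed to +x and then straight back to -x. No contact force showed up in any reading, and the fingers never came near the tubes.
- **Tubes:** Measured after the comb, they lie about 5.5° (purple) and 3–5° (blue) off the troughs. Their middles are within 2 mm of the trough centre lines, and the tops at 18–21 mm put the axes at about 12–13 mm.
- **Rake:** It is level on both rails with the bar top at about 40 mm, as before pickup, and within about 2 mm of where it started. The gripper is open and clear.

**Disagreements:** The two cameras gave different positions for the tubes along the troughs, about 6 mm from mid-tray (top view) and 14–15 mm (scene view). Both are well inside the 45 mm limit. Otherwise the views differed by about 2–3 mm. One drawn overlay of the held rake was a few pixels off, but the depth reading showed it level and in line. Purple's 5.5° is the tightest margin, against the 10° limit.

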